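# Load sample bottles on the tube roller mixer

### The arm

A 6-joint arm with a two-finger parallel gripper is mounted at the origin on the work surface. World frame = base frame: x ahead of the robot, y to its left, z up, the work surface at z = 0. Lengths are in m, angles in rad, forces in N, time in s.
With the tool pointing down it reaches from about 0.35 to 0.975 m from the base axis. Payload 4.9 kg.
Tool frame: the origin (TCP) lies midway between the tips of the shut fingers; the grasp point (between the pads) lies 19 mm behind it; z points along the fingers, y is the direction in which the jaws open and shut (so a half turn about z gives the same grasp; the last joint's range is limited). The gripper opens to 85 mm and grips with 20 to 120 N. Pads are 22 mm wide; open, the fingers measure 114 mm over their backs; the gripper's body (76 mm by 85 mm) begins 54 mm behind the grasp point. The pads swing forward as they close: fully open they stand 13 mm farther back than shut.
Start: joints at [-1.255, 0.053, 1.613, -0, 1.476, -0.119], TCP at [0.263, -0.567, 0.231] pointing down, gripper open.
Joint ranges: [-3.01, 3.01], [-1.01, 2.22], [0.06, 2.58], [-1.02, 4.17], [0.09, 2.62], [-3.14, 3.14]. Speed limits (rad/s): [2.57, 2.57, 3.14, 3.14, 3.14, 3.14].

### API

Orientations are given as a rotation vector (axis times angle).
In Python, from station import ctrl gives the robot as it stands.
- The arm moves only by the shell command python3 -m jog 'ROWS' [FORCE]. ROWS is JSON, one flat list of numbers, 7 for each row, row after row: the opening, from 0 (shut) to 1 (fully open), then the shift along the tool's x, y, z in m, then the turn, a rotation vector about the tool's x, y, z in degrees. A call has 1 to 10 rows; each row shifts and turns the commanded pose from where the row before left it, along the tool's axes as they then stand; what a row does not reach is not made up. A row lasts 1/8 s, in which the tool goes at most 62.5 mm and 10.7 degrees, less where a joint would pass 70% of its speed; a pose out of reach is approached as far as the arm can. A call with a gripper value outside its range is refused whole. The fingers move at their own pace and stop on an object; FORCE is the grip in N (left out, the last holds). Time passes only in rows, so rows that do not move let the fingers close. It gives the time, the measured TCP pose, the force and the opening at its end, in the units of the state.
- ctrl.get_obs(): the state, without advancing time (a new reading comes with each control period).
- ctrl.get_image(name): name is "scene" or "top" or "wrist"; returns a dict with "image" (420x560x3 uint8, blue, green, red), "camera_matrix" (3x3 intrinsics, pixels), "rvec" (rotation vector, rad) and "tvec" (3), from world to camera coordinates, as OpenCV has them; the wrist camera has in their place "mount" (4x4, takes a point from camera to tool coordinates, whose origin is the TCP and whose axes are the flange's). Camera axes: x right, y down, z forward; pixel columns grow to the right and rows downward; lengths in m; the calibration is good to about 2 mm. A picture is of the moment at which its call begins: read the wrist's pose just before it. There is no depth.
- ctrl.finish_job(): hands the job in, once; it reports no verdict.
Trained networks look in a picture, given as the dict that the camera call returned (one of the last four; its "shot" number tells which), for a name from the list of things; names that differ only in an ending like _2 or _b are one class to them, and where a whole thing is asked for, a point or a joint stands for the part that bears it (a point fixed in the world has none). Each returns a list of dicts, best first, with "p" (0 to 1); they miss things now and then, are a little off and sometimes report something else, mostly with a low value. They report only what shows in the picture. A call takes as long as a camera call. They do not tell look-alikes from the thing itself.
- ctrl.boxes_of(target, picture): "box" ([centre column, centre row, width, height] in pixels, round what is visible of it).
The state is a dict: "t": time; "q": joint angles; "dq": joint speeds; "effort": joint torques, N m; "tool_pos": TCP position; "tool_rot": TCP orientation; "contact_force": force on the tool from outside, world axes, zero at the start; "wrist_torque": the same for the moment, N m; "opening": finger opening in m.
Only numpy, scipy, OpenCV 4.12 (cv2) and the standard library are available. Lean on these libraries where they do the work, as an engineer would, in place of code of your own. Each camera call takes 0.05 s, during which the arm holds its last target. There are 200 camera calls.

### The job

Load the roller mixer: pick out the two tall sample bottles standing on the bench and lay them gently on their sides on the rollers, one in the outermost groove on each side of the bottle already lying in the middle, with their caps away from the drive housing. All three bottles must end as a neat row with their bases right up against the housing wall, so push the middle one home too. Do not drop or slam the bottles, and leave everything else on the bench where it is.

Things in the scene. Friction and masses are not known exactly. Their poses are not given: they have to be found in the camera images.
- mixer: white tube roller mixer, off (rollers locked), fixed, 272 (x) by 330 mm (y). Origin on the bench under its centre; y runs along the rollers to the drive housing. Six grey rollers, 32 mm dia, axes 83 mm above the bench, at x = -100, -60, -20, 20, 60, 100 mm, from y = -145 to 75 mm. At the open end (y = -147 to -165) a bearing plate 90 mm high. A tall bottle is too wide for neighbouring grooves
- stop (a point): centre of the middle groove (mixer x = 0) at the housing wall, where the centre of the middle bottle's base belongs: mixer y = 75 mm, 116.5 mm above the bench, the height of a seated bottle's axis. Axes as the mixer's. The upright wall at y = 75 is the stop; behind it the housing fills y = 75 to 165 mm, 130 mm high, with a knob 14 mm higher on top
- groove_near (a point): the same point at the end of the outermost groove at mixer x = -80 mm (the one nearer the robot)
- groove_far (a point): the same point at the end of the outermost groove at mixer x = +80 mm (the one farther from the robot)
- bottle_a: tall slim white sample bottle, paper label, blue screw cap: round body 46 mm dia, 100 mm tall, neck 32 mm dia, cap 32 mm dia from 116 to 140 mm (the top); 0.13 to 0.27 kg, centre of mass about 56 mm from the base. Origin at the centre of its base, z runs from base to cap. Starts upright on the bench
- bottle_b: tall slim white sample bottle, paper label, blue screw cap: round body 46 mm dia, 100 mm tall, neck 32 mm dia, cap 32 mm dia from 116 to 140 mm (the top); 0.13 to 0.27 kg, centre of mass about 56 mm from the base. Origin at the centre of its base, z runs from base to cap. Starts upright on the bench
- bottle_c: tall slim white sample bottle, paper label, blue screw cap: round body 46 mm dia, 100 mm tall, neck 32 mm dia, cap 32 mm dia from 116 to 140 mm (the top); 0.13 to 0.27 kg, centre of mass about 56 mm from the base. Origin at the centre of its base, z runs from base to cap. Starts lying in the middle groove of the mixer with its base towards the housing, 25 to 60 mm short of the wall
- jar_a: bystander: squat white jar with blue lid, 60 mm dia, 72 mm tall, standing. Origin at the centre of its underside
- jar_b: bystander: the same kind of squat jar, 60 mm dia, 72 mm tall
- beaker: bystander: small open glass beaker, 54 mm dia at the rim, 70 mm tall. Origin at the centre of its underside
- timer: bystander: white bench timer standing upright, 22 mm (x) by 60 mm (y) by 68 mm tall. Origin at the centre of its underside
- tip_box: bystander: box of pipette tips, green with a clear lid, 82 mm (x) by 120 mm (y) by 66 mm tall. Origin at the centre of its underside
Not all that is in view belongs to the job. What is shaped like the bottle_a but purple is not meant. What is shaped like the bottle_c but black is not meant.

How it is judged:
At the end, for the whole second after the job is handed in: All three tall bottles lie still in the mixer: c in the middle groove, a and b in the two outermost (either way round), within 8 mm sideways, 5 mm in height and 0.08 rad of seated, caps away from the housing, bases at most 6 mm from its wall ((x of bottle_a in the frame of mixer between 0.072 and 0.088 m or x of bottle_a in the frame of mixer between -0.088 and -0.072 m) and y of each of bottle_a, bottle_b, bottle_c in the frame of mixer above 0.069 m and z of bottle_a in the frame of mixer between 0.1115 and 0.1215 m and angle between the z axis of each of bottle_a, bottle_b, bottle_c and the y axis of mixer, either way round below 0.08 rad and linear speed of each of bottle_a, bottle_b, bottle_c below 0.02 m/s and (x of bottle_b in the frame of mixer between 0.072 and 0.088 m or x of bottle_b in the frame of mixer between -0.088 and -0.072 m) and z of bottle_b in the frame of mixer between 0.1115 and 0.1215 m and x of bottle_c in the frame of mixer between -0.008 and 0.008 m and z of bottle_c in the frame of mixer between 0.1115 and 0.1215 m); the robot touches nothing.
It fails at once if a bystander (jar, beaker, timer or tip box) is moved by more than 25 mm or tipped (distance of any of jar_a, jar_b, beaker, timer, tip_box from where it was at the start of the episode above 0.025 m or angle between any of jar_a, jar_b, beaker, timer, tip_box's own z axis and vertical above 0.35 rad).
It fails at once if a tall bottle is dropped or topples: faster than 0.5 m/s while not held by the fingers ((linear speed of bottle_a above 0.5 m/s and contact force between bottle_a and the fingers below 0.2 N) or (linear speed of bottle_b above 0.5 m/s and contact force between bottle_b and the fingers below 0.2 N) or (linear speed of bottle_c above 0.5 m/s and contact force between bottle_c and the fingers below 0.2 N)).
It fails at once if a tall bottle is slammed onto the mixer (contact force over 100 N) (contact force between any of bottle_a, bottle_b, bottle_c and mixer above 100 N).
It also fails if it takes over 67 s, if anything falls off the work surface, if the arm or the gripper's body presses on something with over 40 N, if the wrist force passes 120 N, or if a joint passes its speed limit or range.

## Working session

There is one attempt and no reset: what is moved stays moved. The work goes in short steps, Python scripts to look and compute and a shell command to move; the robot and the scene stay as the last step left them, time stands still between calls to the robot, and variables do not carry over. Pictures are saved under pics/ and viewed, about 8 in all and at most 12, crops included, and the job is handed in when it is done.

```bash
mkdir -p pics; ls; python3 - <<'E'
from station import ctrl
import cv2
o=ctrl.get_obs(); print(o)
for n in ("top","scene"):
    p=ctrl.get_image(n); cv2.imwrite(f"pics/{n}0.png",p["image"])
    print(n,p["camera_matrix"],p["rvec"],p["tvec"])
    for t in ("bottle_a","mixer","jar_a","beaker","timer","tip_box"):
        print(t,[( [round(float(v)) for v in b["box"]],round(float(b["p"]),2)) for b in ctrl.boxes_of(t,p)])
E
```

```text
pics
{'t': 0.0, 'q': array([-1.25499963e+00,  5.33539117e-02,  1.61433042e+00, -4.76150324e-06,
        1.47604871e+00, -1.19010727e-01]), 'dq': array([0.00111943, 0.0002091 , 0.00156631, 0.00144536, 0.00147376,
       0.00081186]), 'effort': array([ 2.42085189e-04, -3.93680799e+01, -3.70175171e+01, -1.46939415e-04,
        7.18542491e-03,  1.49207196e-06]), 'tool_pos': array([ 0.26306137, -0.56622316,  0.23004313]), 'tool_rot': array([-3.06556230e+00, -6.77167743e-01,  3.37454693e-04]), 'contact_force': array([ 0.34718961, -0.11105682,  0.99082273]), 'wrist_torque': array([-0.00531049,  0.03142933, -0.04863481]), 'opening': 0.08534792870251362}
top [[442.83293963   0.         283.34478009]
 [  0.         442.83293963 206.19440286]
 [  0.           0.           1.        ]] [ 2.17980264 -2.14437799  0.10662026] [-0.08865523  0.48315796  1.08371839]
bottle_a [([416, 188, 33, 23], 0.86), ([120, 303, 63, 22], 0.83), ([405, 223, 27, 22], 0.69), ([194, 191, 60, 19], 0.67), ([351, 228, 23, 21], 0.65), ([446, 230, 36, 17], 0.63), ([304, 217, 26, 20], 0.27)]
mixer [([170, 187, 156, 123], 0.75), ([406, 222, 30, 20], 0.38)]
jar_a [([325, 128, 25, 26], 0.91), ([294, 172, 28, 26], 0.81)]
beaker [([354, 185, 24, 22], 0.58), ([173, 185, 151, 120], 0.38)]
timer [([305, 219, 27, 20], 0.51)]
tip_box [([403, 134, 58, 48], 0.91)]
scene [[526.17017125   0.         274.22797352]
 [  0.         526.17017125 215.71981655]
 [  0.           0.           1.        ]] [ 1.1167398   2.16282843 -1.18166555] [ 0.33899002 -0.08760522  1.60820301]
bottle_a [([465, 254, 63, 32], 0.84), ([165, 202, 23, 51], 0.78), ([342, 258, 64, 40], 0.68), ([235, 204, 16, 51], 0.61), ([194, 193, 22, 48], 0.6), ([175, 184, 18, 48], 0.56)]
mixer [([361, 302, 198, 153], 0.71)]
jar_a [([240, 260, 29, 40], 0.79), ([186, 270, 27, 37], 0.57)]
beaker [([202, 233, 27, 36], 0.81)]
timer [([258, 233, 25, 26], 0.9)]
tip_box [([131, 242, 53, 50], 0.74)]
```

View pics/top0.png

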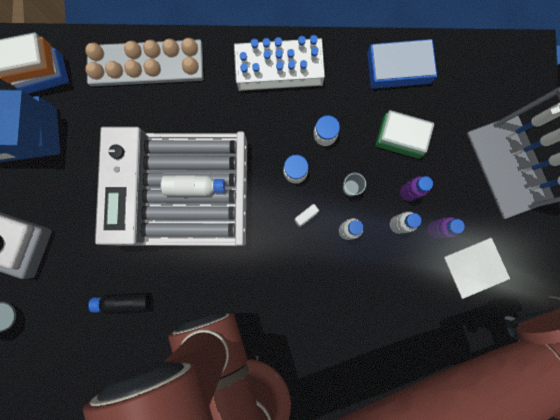

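View pics/scene0.png

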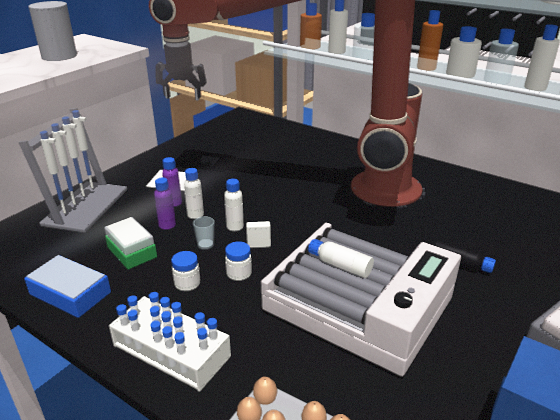

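White bottles stand at top (351,228) and (405,223). The purple look-alikes are at (416,188) and (446,230), and a black one lies at (120,303). By colour, the two white ones fit the description. I'll confirm that in one crop and get the mixer corners from it too.

```bash
python3 - <<'E'
import cv2,numpy as np
t=cv2.imread("pics/top0.png")
a=cv2.resize(t[120:250,90:255],None,fx=3,fy=3,interpolation=cv2.INTER_CUBIC)
b=cv2.resize(t[165:250,335:475],None,fx=2,fy=2,interpolation=cv2.INTER_CUBIC)
c=np.zeros((390,800,3),np.uint8); c[:,:495]=a; c[:170,510:790]=b
cv2.imwrite("pics/crop1.png",c)
E
```

```text
(no output)
```

View pics/crop1.png

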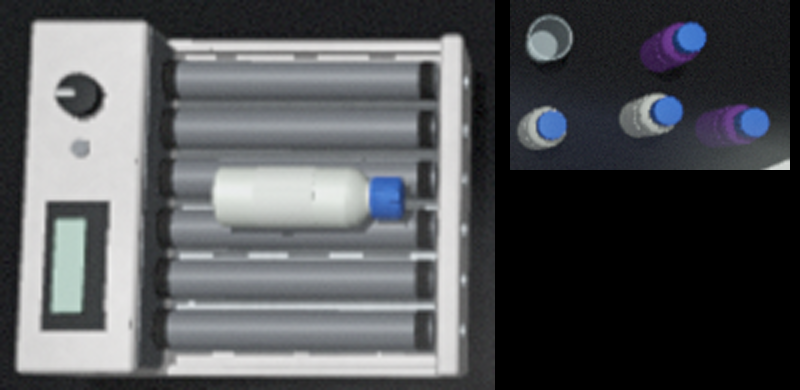

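```bash
cat > h.py <<'E'
import cv2,numpy as np
from scipy.optimize import least_squares
from scipy.spatial.transform import Rotation as R
def proj(P,p):
    return cv2.projectPoints(np.float64(P).reshape(-1,1,3),p["rvec"],p["tvec"],p["camera_matrix"],None)[0].reshape(-1,2)
def ray(uv,p,z):
    K=p["camera_matrix"];Rm=cv2.Rodrigues(np.float64(p["rvec"]))[0];t=np.ravel(p["tvec"])
    C=-Rm.T@t; d=Rm.T@np.linalg.inv(K)@np.array([uv[0],uv[1],1.]); return C+d*(z-C[2])/d[2]
def mix(pose,P):
    P=np.float64(P).reshape(-1,3);c,s=np.cos(pose[2]),np.sin(pose[2])
    return np.c_[pose[0]+c*P[:,0]-s*P[:,1],pose[1]+s*P[:,0]+c*P[:,1],P[:,2]]
def blue(img): 
    h=cv2.cvtColor(img,cv2.COLOR_BGR2HSV); return cv2.inRange(h,(100,120,90),(122,255,255))
def capfit(p,box,x0):
    u,v,w,hh=box; m=np.zeros(p["image"].shape[:2],np.uint8)
    a,b,c,d=int(u-w/2-4),int(u+w/2+4),int(v-hh/2-4),int(v+hh/2+4)
    m[c:d,a:b]=blue(p["image"])[c:d,a:b]
    n,l,s,ce=cv2.connectedComponentsWithStats(m); k=1+np.argmax(s[1:,4]); 
    th=np.linspace(0,6.283,40)
    def f(x):
        P=np.r_[[[x[0]+.016*np.cos(q),x[1]+.016*np.sin(q),z] for z in(.116,.14) for q in th]]
        H=cv2.convexHull(proj(P,p).astype(np.float32)); M=cv2.moments(H)
        return [M["m10"]/M["m00"]-ce[k][0],M["m01"]/M["m00"]-ce[k][1]]
    return least_squares(f,x0).x,s[k]
E
python3 - <<'E'
from h import *
from station import ctrl
pt=ctrl.get_image("top");ps=ctrl.get_image("scene")
for name,p,boxes in(("top",pt,[(351,228,23,21),(405,223,27,22)]),("scene",ps,[(235,204,16,51),(194,193,22,48)])):
    for b in boxes: print(name,capfit(p,b,ray(b[:2],p,.13)[:2]))
f=lambda c:[(c[0]+.5)/3-.5+90,(c[1]+.5)/3-.5+120]
px=np.array([f(c) for c in[(34,21),(150,24),(17,371),(134,371),(442,36),(462,36),(442,373),(462,373)]])
W=.136
P=np.array([(W,.165,.13),(W,.075,.13),(-W,.165,.13),(-W,.075,.13),(W,-.147,.09),(W,-.165,.09),(-W,-.147,.09),(-W,-.165,.09)])
r=least_squares(lambda x:(proj(mix(x,P),pt)-px).ravel(),[.6,.1,0.])
print("mixer",r.x,r.fun.reshape(-1,2).round(1))
cb=np.array([ray(f(c),pt,.1165) for c in[(213,197),(404,199)]]);print("c base,cap",cb,np.linalg.norm(cb[0]-cb[1]))
c,s=np.cos(r.x[2]),np.sin(r.x[2]);d=cb[:,:2]-r.x[:2];print("in mixer",d@np.array([[c,-s],[s,c]]))
# check in scene
print("scene corners",proj(mix(r.x,P),ps).round())
for n,b in(("jar",(325,128)),("jar",(294,172)),("beaker",(354,185)),("timer",(305,217)),("tip",(403,134))): print(n,ray(b,pt,.06).round(3))
for b in((420,187),(452,228)): print("purple",ray(b,pt,.13).round(3))
E
```

```text
top (array([ 0.42855424, -0.24552612]), array([349, 221,  15,  14, 166], dtype=int32))
top (array([ 0.44660206, -0.37569756]), array([405, 213,  17,  15, 189], dtype=int32))
scene (array([ 0.42787961, -0.24404262]), array([226, 178,  13,  14, 158], dtype=int32))
scene (array([ 0.44510035, -0.37295392]), array([185, 168,  13,  13, 141], dtype=int32))
mixer [0.51926371 0.17774133 0.01668   ] [[-0.2 -0.2]
 [-0.2 -1.2]
 [ 0.1  0.8]
 [ 0.9  0.8]
 [ 0.  -0.7]
 [ 0.9 -0.7]
 [-1.3  0.5]
 [-0.2  0.5]]
c base,cap [[0.5188067  0.20323316 0.1165    ]
 [0.51954902 0.0556298  0.1165    ]] 0.14760523070057976
in mixer [[-3.17648333e-05  2.54959111e-02]
 [-1.75145262e-03 -1.22099302e-01]]
scene corners [[410. 330.]
 [364. 310.]
 [461. 253.]
 [420. 239.]
 [266. 283.]
 [259. 280.]
 [331. 223.]
 [324. 220.]]
jar [ 0.677 -0.181  0.06 ]
jar [ 0.565 -0.106  0.06 ]
beaker [ 0.536 -0.252  0.06 ]
timer [ 0.455 -0.134  0.06 ]
tip [ 0.665 -0.373  0.06 ]
purple [ 0.522 -0.392  0.13 ]
purple [ 0.43  -0.462  0.13 ]
```

The crop shows the two white bottles with blue caps (crop 545,125 and 660,112), next to the purple ones. The top and scene cameras agree to within 3 mm. The plan for each bottle is to grasp it with the tool tilted 60° towards -y, turn it +90° about world x, and lay it down. All three then get pushed home.

```bash
cat >> h.py <<'E'
def Rt(alpha,yaw=0):  # tool tilted alpha deg towards -y; alpha=0 down; jaws along x
    a=np.radians(alpha); z=np.array([0,-np.sin(a),-np.cos(a)]); y=np.array([1.,0,0])
    return R.from_euler("z",yaw,degrees=True)*R.from_matrix(np.c_[np.cross(y,z),y,z])
def plan(o,pos=None,rot=None):
    r=R.from_rotvec(o["tool_rot"])
    print("t %.2f tcp"%o["t"],o["tool_pos"].round(4),"z",r.as_matrix()[:,2].round(3),"q",o["q"].round(2),"F",o["contact_force"].round(1),"op %.4f"%o["opening"])
    if pos is not None: print(" shift mm",(1000*r.inv().apply(np.array(pos)-o["tool_pos"])).round(1))
    if rot is not None:
        v=(r.inv()*rot).as_rotvec(degrees=True); print(" turn deg",v.round(2),"norm %.1f"%np.linalg.norm(v))
E
python3 - <<'E'
from h import *
from station import ctrl
pt=ctrl.get_image("top")
for b in((416,188,33,23),(446,230,36,17)): print("purple",capfit(pt,b,ray(b[:2],pt,.13)[:2]))
plan(ctrl.get_obs(),(.428,-.17,.30),Rt(60))
E
```

```text
purple (array([ 0.53007388, -0.4019195 ]), array([416, 176,  17,  16, 213], dtype=int32))
purple (array([ 0.43555323, -0.47117724]), array([447, 219,  18,  15, 205], dtype=int32))
t 0.85 tcp [ 0.2633 -0.5668  0.2313] z [ 0. -0. -1.] q [-1.25  0.05  1.61  0.    1.48 -0.12] F [-0.8  1.  -0.6] op 0.0854
 shift mm [ 316.6 -290.5  -68.7]
 turn deg [-33.93 -53.18 -58.78] norm 86.2
```

```bash
python3 -m jog '[1,0.0396,-0.0363,-0.0086,0,0,0, 1,0.0396,-0.0363,-0.0086,0,0,0, 1,0.0396,-0.0363,-0.0086,0,0,0, 1,0.0396,-0.0363,-0.0086,0,0,0, 1,0.0396,-0.0363,-0.0086,0,0,0, 1,0.0396,-0.0363,-0.0086,0,0,0, 1,0.0396,-0.0363,-0.0086,0,0,0, 1,0.0396,-0.0363,-0.0086,0,0,0]' 50
python3 -m jog '[1,0,0,0,-3.77,-5.91,-6.53, 1,0,0,0,-3.77,-5.91,-6.53, 1,0,0,0,-3.77,-5.91,-6.53, 1,0,0,0,-3.77,-5.91,-6.53, 1,0,0,0,-3.77,-5.91,-6.53, 1,0,0,0,-3.77,-5.91,-6.53, 1,0,0,0,-3.77,-5.91,-6.53, 1,0,0,0,-3.77,-5.91,-6.53, 1,0,0,0,-3.77,-5.91,-6.53, 1,0,0,0,0,0,0]'
python3 -c "
from h import *
from station import ctrl
plan(ctrl.get_obs(),(.428,-.162,.134),Rt(60))"
```

```text
t: 1.85
tool_pos: [0.4286, -0.1684, 0.3007]
tool_rot: [3.067, 0.677, 0.001]
contact_force: [0.7, -0.5, 0.6]
opening: 0.0856
t: 3.1
tool_pos: [0.4269, -0.1665, 0.2997]
tool_rot: [1.605, 1.605, -0.899]
contact_force: [-0.2, 0.1, -0.1]
opening: 0.0856
t 3.10 tcp [ 0.4269 -0.1665  0.2997] z [-0.004 -0.851 -0.525] q [-0.01 -0.39  2.11 -1.02  1.49  0.12] F [-0.2  0.1 -0.1] op 0.0856
 shift mm [143.3   1.6  83.2]
 turn deg [-0.2  -1.7   0.09] norm 1.7
```

```bash
python3 -m jog '[1,0,0,0,-0.2,6.4,0.1, 1,0,0,0,0,0,0]'
python3 -c "
from h import *
from station import ctrl
plan(ctrl.get_obs(),(.428,-.177,.131),Rt(52))"
```

```text
t: 3.35
tool_pos: [0.4285, -0.1683, 0.3044]
tool_rot: [1.683, 1.67, -0.813]
contact_force: [-0.1, 0.4, 0.2]
opening: 0.0852
t 3.35 tcp [ 0.4285 -0.1683  0.3044] z [ 0.002 -0.788 -0.615] q [-0.05 -0.42  2.08 -0.91  1.47  0.05] F [-0.1  0.4  0.2] op 0.0852
 shift mm [131.3  -1.8 113.5]
 turn deg [ 0.09  0.04 -0.51] norm 0.5
```

```bash
python3 -m jog '[1,0.0328,-0.0005,0.0284,0,0,-0.1, 1,0.0328,-0.0005,0.0284,0,0,-0.1, 1,0.0328,-0.0005,0.0284,0,0,-0.1, 1,0.0328,-0.0005,0.0284,0,0,-0.1, 1,0,0,0,0,0,0]'
python3 - <<'E'
from h import *
from station import ctrl
o=ctrl.get_obs(); p=ctrl.get_image("wrist"); print(p["mount"].round(3),p["camera_matrix"].round(1))
cv2.imwrite("pics/w1.png",p["image"])
plan(o,(.428,-.256,.069),Rt(52))
M=p["mount"];Rw=R.from_rotvec(o["tool_rot"]).as_matrix()
P=np.array([(.428,-.245,.14),(.428,-.245,.1),(.428,-.245,0),(.446,-.3745,.14)])
c=(np.c_[(P-o["tool_pos"])@Rw,np.ones(len(P))])@np.linalg.inv(M).T
print("predicted px",(c[:,:3]@p["camera_matrix"].T/c[:,2:3])[:,:2].round())
E
```

```text
t: 3.98
tool_pos: [0.4229, -0.1759, 0.1243]
tool_rot: [1.676, 1.688, -0.829]
contact_force: [0.3, 0.0, 0.2]
opening: 0.0856
[[-0.    -0.96  -0.281  0.073]
 [ 1.    -0.    -0.     0.001]
 [ 0.    -0.281  0.96  -0.143]
 [ 0.     0.     0.     1.   ]] [[350.2   0.  283.5]
 [  0.  350.2 213.4]
 [  0.    0.    1. ]]
t 3.98 tcp [ 0.4229 -0.1759  0.1243] z [-0.006 -0.788 -0.616] q [-0.07 -0.19  2.23 -0.98  1.24  0.33] F [0.3 0.  0.2] op 0.0856
 shift mm [-5.9  5.6 97.1]
 turn deg [-0.33 -0.04  0.6 ] norm 0.7
predicted px [[290. 327.]
 [290. 263.]
 [291. 135.]
 [306. 336.]]
```

View pics/w1.png

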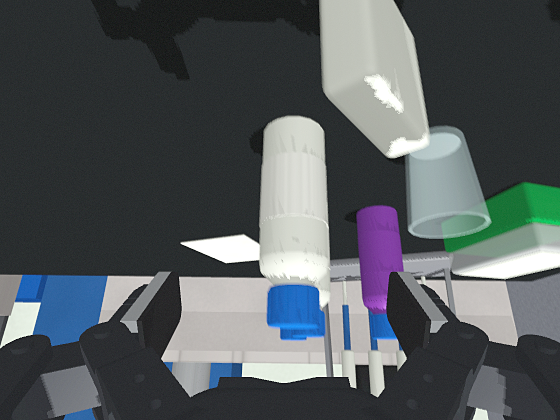

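The wrist view shows the white bottle's cap at (293,326) against a prediction of (290,327), and its base at about (292,128). It is the right one and centred between the open fingers. The timer is close on the right, so I'll grip higher, at 85 mm.

```bash
python3 -m jog '[1,-0.0114,0.0056,0,-0.3,0,0.6, 1,0,0,0.031,0,0,0, 1,0,0,0.031,0,0,0, 1,0,0,0.031,0,0,0, 1,0,0,0,0,0,0]' 70
python3 -c "
from h import *
from station import ctrl
plan(ctrl.get_obs(),(.428,-.256,.076),Rt(52))"
```

```text
t: 4.65
tool_pos: [0.4329, -0.2516, 0.0913]
tool_rot: [1.708, 1.688, -0.795]
contact_force: [0.1, 0.9, -0.3]
opening: 0.0855
t 4.65 tcp [ 0.4329 -0.2516  0.0913] z [-0.003 -0.769 -0.639] q [-0.26 -0.11  2.22 -1.02  1.06  0.3 ] F [ 0.1  0.9 -0.3] op 0.0855
 shift mm [ 8.9 -5.  13.2]
 turn deg [-0.16 -1.7  -0.58] norm 1.8
```

```bash
python3 -m jog '[1,0,0,0,0,4.3,-0.6, 1,0,0,0,0,0,0]'
python3 -c "
from h import *
from station import ctrl
plan(ctrl.get_obs(),(.428,-.255,.075),Rt(46))"
```

```text
t: 4.9
tool_pos: [0.4338, -0.2507, 0.0923]
tool_rot: [1.747, 1.748, -0.742]
contact_force: [0.2, -0.5, 0.1]
opening: 0.0854
t 4.90 tcp [ 0.4338 -0.2507  0.0923] z [ 0.001 -0.72  -0.694] q [-0.28 -0.14  2.21 -0.93  1.04  0.2 ] F [ 0.2 -0.5  0.1] op 0.0854
 shift mm [ 9.5 -5.8 15.1]
 turn deg [ 0.05  0.06 -0.01] norm 0.1
```

```bash
python3 -m jog '[1,0.0045,-0.0058,0.0075,0,0,0, 1,0.005,0,0.0075,0,0,0, 1,0,0,0,0,0,0]' 70
python3 -m jog '[0.3,0,0,0,0,0,0, 0.3,0,0,0,0,0,0, 0.3,0,0,0,0,0,0, 0.3,0,0,0,0,0,0, 0.3,0,0,0,0,0,0]'
python3 -c "
from h import *
from station import ctrl
plan(ctrl.get_obs(),(.428,-.255,.075),Rt(46))"
```

```text
t: 5.28
tool_pos: [0.4245, -0.2535, 0.0695]
tool_rot: [1.749, 1.757, -0.748]
contact_force: [0.3, 0.1, 0.7]
opening: 0.0856
t: 5.9
tool_pos: [0.4263, -0.2541, 0.0718]
tool_rot: [1.748, 1.754, -0.745]
contact_force: [1.9, -0.1, 1.3]
opening: 0.0441
t 5.90 tcp [ 0.4263 -0.2541  0.0718] z [-0.002 -0.718 -0.696] q [-0.3  -0.12  2.23 -0.95  1.    0.23] F [ 1.9 -0.1  1.3] op 0.0441
 shift mm [-2.9  1.7 -1.6]
 turn deg [-0.12 -0.1   0.25] norm 0.3
```

Gripped: the opening is 44 mm, which is the body diameter. Next I lift and turn.

```bash
python3 -m jog '[0.3,-0.018,0,-0.0174,0,0,0, 0.3,-0.036,0,-0.0348,0,0,0, 0.3,-0.036,0,-0.0348,0,0,0, 0.3,-0.036,0,-0.0348,0,0,0, 0.3,0,0,0,0,0,0]' 
python3 -m jog '[0.3,0,0,0,0,9,0, 0.3,0,0,0,0,9,0, 0.3,0,0,0,0,9,0, 0.3,0,0,0,0,9,0, 0.3,0,0,0,0,9,0, 0.3,0,0,0,0,9,0, 0.3,0,0,0,0,9,0, 0.3,0,0,0,0,9,0, 0.3,0,0,0,0,9,0, 0.3,0,0,0,0,9,0]'
python3 - <<'E'
from h import *
from station import ctrl
o=ctrl.get_obs()
M=(.5193,.1777,.01668)
# bottle axis 13mm behind TCP, grasp 81 mm from base; aim base 4 mm short of wall, far groove
w=mix(M,[(.08,.071-.081,.1165),(-.08,.071-.081,.1165)]); rot=Rt(-44,.96)
z=rot.as_matrix()[:,2]; print("targets tcp",w+.013*z, z.round(3))
plan(o,(w+.013*z)[0]+[0,0,.08],rot)
E
```

```text
t: 6.52
tool_pos: [0.4284, -0.2548, 0.2517]
tool_rot: [1.748, 1.747, -0.74]
contact_force: [-0.7, 0.7, -2.3]
opening: 0.0441
t: 7.78
tool_pos: [0.4261, -0.2541, 0.2449]
tool_rot: [-1.766, -1.76, -0.715]
contact_force: [0.4, 0.2, -1.7]
opening: 0.0444
targets tcp [[0.59930436 0.17806502 0.10714858]
 [0.43932662 0.17539634 0.10714858]] [-0.012  0.695 -0.719]
t 7.78 tcp [ 0.4261 -0.2541  0.2449] z [-0.006  0.701 -0.713] q [-0.93  0.09  1.69  0.47  1.99 -0.87] F [ 0.4  0.2 -1.7] op 0.0444
 shift mm [268.6 173.7 343.2]
 turn deg [ 0.34 -0.53 -1.01] norm 1.2
```

```bash
python3 -m jog '[0.3,0.0298,0.0193,0.0381,0,0,-0.1, 0.3,0.0298,0.0193,0.0381,0,0,-0.1, 0.3,0.0298,0.0193,0.0381,0,0,-0.1, 0.3,0.0298,0.0193,0.0381,0,0,-0.1, 0.3,0.0298,0.0193,0.0381,0,0,-0.1, 0.3,0.0298,0.0193,0.0381,0,0,-0.1, 0.3,0.0298,0.0193,0.0381,0,0,-0.1, 0.3,0.0298,0.0193,0.0381,0,0,-0.1, 0.3,0.0298,0.0193,0.0381,0,0,-0.1, 0.3,0,0,0,0,-0.5,0]' 
python3 - <<'E'
from h import *
from station import ctrl
o=ctrl.get_obs(); plan(o,(.5993,.1781,.1071+.02),Rt(-44,.96))
p=ctrl.get_image("top"); q=ctrl.get_image("scene")
c=np.zeros((600,800,3),np.uint8)
c[:390,:495]=cv2.resize(p["image"][120:250,90:255],None,fx=3,fy=3,interpolation=cv2.INTER_CUBIC)
c[200:600,400:800]=cv2.resize(q["image"][180:380,240:440],None,fx=2,fy=2,interpolation=cv2.INTER_CUBIC)
cv2.imwrite("pics/p2.png",c)
E
```

```text
t: 9.02
tool_pos: [0.5956, 0.1808, 0.1834]
tool_rot: [-1.759, -1.788, -0.703]
contact_force: [-0.9, -0.1, -1.9]
opening: 0.0442
t 9.03 tcp [0.5956 0.1808 0.1834] z [-0.012  0.69  -0.724] q [-0.14  0.1   1.78  0.76  1.46 -0.33] F [-0.9 -0.1 -1.9] op 0.0442
 shift mm [-40.9   3.7  38.8]
 turn deg [-0.04  0.38 -0.06] norm 0.4
```

View pics/p2.png

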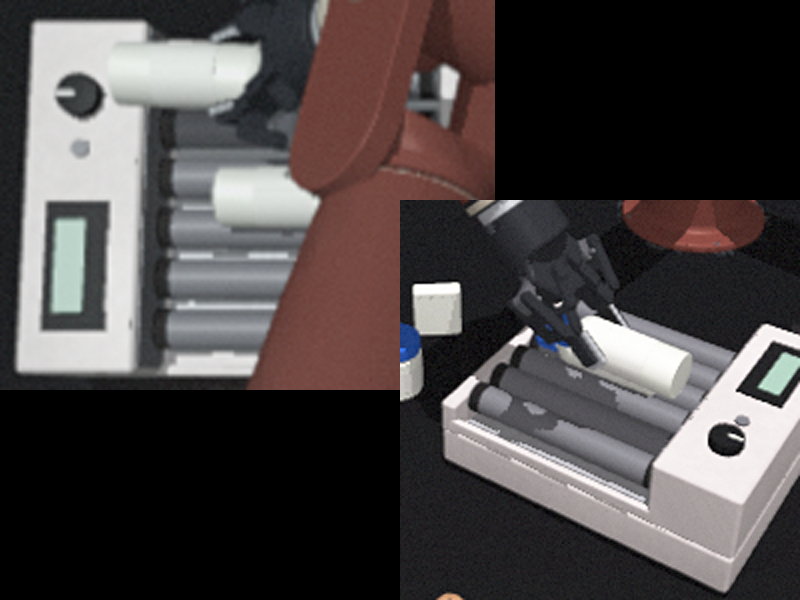

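The picture shows bottle a level over the far groove, with its base edge at crop (110,72), top pixel (126.3,143.7).

```bash
python3 - <<'E'
from h import *
from station import ctrl
p=ctrl.get_image("top")
b=ray((126.3,143.7),p,.193); print(b, "wall y", mix((.5193,.1777,.01668),[(.08,.075,.1165)]))
plan(ctrl.get_obs(),(.5993,.1781,.127),Rt(-44,.96))
E
```

```text
[0.59709895 0.25972101 0.193     ] wall y [[0.59803793 0.25402391 0.1165    ]]
t 9.18 tcp [0.5968 0.1777 0.1854] z [-0.007  0.69  -0.724] q [-0.15  0.1   1.78  0.76  1.46 -0.33] F [ 0.1 -0.4 -1.7] op 0.0442
 shift mm [-40.    2.3  42.5]
 turn deg [ 0.28  0.4  -0.1 ] norm 0.5
```

```bash
python3 -m jog '[0.3,-0.0143,0.0008,0.0131,0.1,0.2,0, 0.3,-0.0143,0.0008,0.0131,0.1,0.2,0, 0.3,-0.0143,0.0008,0.0131,0,0,0, 0.3,0,0,0,0,0,0, 0.3,0,0,0,0,0,0]' 
python3 -m jog '[0.3,-0.0035,0,0.0036,0,0,0, 0.3,-0.0035,0,0.0036,0,0,0, 0.3,0,0,0,0,0,0]' 
python3 -m jog '[0.3,-0.0014,0,0.0014,0,0,0, 0.3,0,0,0,0,0,0]' 
python3 -c "
from h import *
from station import ctrl
plan(ctrl.get_obs(),(.5993,.174,.107),Rt(-44,.96))"
```

```text
t: 9.8
tool_pos: [0.6007, 0.1743, 0.129]
tool_rot: [-1.756, -1.784, -0.713]
contact_force: [-0.2, -0.4, -1.3]
opening: 0.0437
t: 10.18
tool_pos: [0.6002, 0.1744, 0.1184]
tool_rot: [-1.756, -1.784, -0.712]
contact_force: [-0.3, 0.7, -1.5]
opening: 0.0441
t: 10.42
tool_pos: [0.6004, 0.1743, 0.1168]
tool_rot: [-1.756, -1.784, -0.713]
contact_force: [0.4, -0.7, -1.3]
opening: 0.0444
t 10.43 tcp [0.6004 0.1743 0.1168] z [-0.008  0.695 -0.719] q [-0.16  0.19  1.8   0.77  1.38 -0.42] F [ 0.4 -0.7 -1.3] op 0.0444
 shift mm [-7.  -1.1  6.9]
 turn deg [ 0.18 -0.02  0.02] norm 0.2
```

```bash
python3 -m jog '[0.3,-0.0014,-0.0005,0.0014,0,0,0, 0.3,-0.0014,-0.0005,0.0014,0,0,0, 0.3,0,0,0,0,0,0]' 
python3 -m jog '[0.3,-0.0014,0,0.0014,0,0,0, 0.3,0,0,0,0,0,0]' 
python3 -m jog '[0.3,-0.0011,0,0.0011,0,0,0, 0.3,0,0,0,0,0,0]' 
python3 -m jog '[0.3,-0.0008,0,0.0008,0,0,0, 0.3,0,0,0,0,0,0]'
```

```text
t: 10.8
tool_pos: [0.5993, 0.1742, 0.1126]
tool_rot: [-1.756, -1.784, -0.712]
contact_force: [0.1, 0.5, -1.3]
opening: 0.0438
t: 11.05
tool_pos: [0.5994, 0.1741, 0.1107]
tool_rot: [-1.756, -1.784, -0.712]
contact_force: [-0.3, -0.7, -0.9]
opening: 0.0442
t: 11.3
tool_pos: [0.5994, 0.1741, 0.1093]
tool_rot: [-1.756, -1.784, -0.713]
contact_force: [0.2, 0.4, -1.7]
opening: 0.0442
t: 11.55
tool_pos: [0.5996, 0.1741, 0.1088]
tool_rot: [-1.755, -1.784, -0.713]
contact_force: [-0.9, -0.2, 1.6]
opening: 0.0442
```

```bash
python3 -m jog '[0.3,-0.0005,0,0.0005,0,0,0, 0.3,0.0022,0,0.0021,0,0,0, 0.3,0,0,0,0,0,0]' 
python3 -m jog '[0.3,0.0014,0,0.0014,0,0,0, 0.3,0,0,0,0,0,0]' 
python3 -m jog '[0.3,0.0014,0,0.0014,0,0,0, 0.3,0,0,0,0,0,0]'
python3 -m jog '[0.3,0.0007,0,0.0007,0,0,0, 0.3,0,0,0,0,0,0]'
```

```text
t: 11.92
tool_pos: [0.6, 0.1771, 0.1086]
tool_rot: [-1.756, -1.785, -0.714]
contact_force: [-2.0, -2.7, 6.1]
opening: 0.0443
t: 12.18
tool_pos: [0.6, 0.1788, 0.1086]
tool_rot: [-1.756, -1.785, -0.714]
contact_force: [-2.7, -3.7, 5.9]
opening: 0.0441
t: 12.42
tool_pos: [0.5999, 0.1808, 0.1087]
tool_rot: [-1.756, -1.785, -0.714]
contact_force: [-2.7, -4.9, 6.7]
opening: 0.0446
t: 12.68
tool_pos: [0.5999, 0.1817, 0.1086]
tool_rot: [-1.756, -1.785, -0.714]
contact_force: [-3.1, -4.8, 6.8]
opening: 0.0441
```

```bash
python3 -m jog '[0.3,0.0007,0,0.0007,0,0,0, 0.3,0,0,0,0,0,0]' 
python3 -m jog '[0.3,0.0007,0,0.0007,0,0,0, 0.3,0,0,0,0,0,0]' 
python3 -m jog '[0.3,0.0007,0,0.0007,0,0,0, 0.3,0,0,0,0,0,0]'
```

```text
t: 12.92
tool_pos: [0.5999, 0.1826, 0.1086]
tool_rot: [-1.756, -1.785, -0.714]
contact_force: [-3.3, -4.5, 6.9]
opening: 0.0443
t: 13.18
tool_pos: [0.5999, 0.1827, 0.1086]
tool_rot: [-1.757, -1.786, -0.713]
contact_force: [-4.5, -9.8, 8.0]
opening: 0.0442
t: 13.42
tool_pos: [0.6, 0.1827, 0.1086]
tool_rot: [-1.758, -1.787, -0.712]
contact_force: [-6.0, -13.9, 8.0]
opening: 0.0442
```

Bottle a is against the wall: Fy climbed to -14 N with no further motion. Now I release and retreat.

```bash
python3 -m jog '[0.7,0,0,0,0,0,0, 0.7,0,0,0,0,0,0, 0.7,0,0,0,0,0,0, 0.7,0,0,-0.01,0,0,0, 0.7,0,0,-0.04,0,0,0, 0.7,0,0,-0.06,0,0,0, 0.7,0,0,-0.06,0,0,0, 0.7,0.03,0,-0.03,0,0,0, 0.7,0,0,0,0,0,0]' 
python3 -c "
from h import *
from station import ctrl
# B: axis (.446,-.3745), h .081, alpha 46
z=Rt(46).as_matrix()[:,2]; g=np.array([.446,-.3745,.081])+.0127*z; print(g)
plan(ctrl.get_obs(),g-.11*z+[0,0,.1],Rt(46))"
```

```text
t: 14.55
tool_pos: [0.6027, 0.0663, 0.2776]
tool_rot: [-1.758, -1.791, -0.721]
contact_force: [0.4, -0.4, -0.1]
opening: 0.0597
[ 0.446      -0.38363562  0.07217784]
t 14.55 tcp [0.6027 0.0663 0.2776] z [-0.001  0.693 -0.721] q [-0.33  0.05  1.67  0.72  1.69 -0.36] F [ 0.4 -0.4 -0.1] op 0.0597
 shift mm [-284.5 -162.  -236. ]
 turn deg [  0.77 -89.88   0.85] norm 89.9
```

```bash
python3 -m jog '[0.7,-0.0356,-0.0202,-0.0295,0,0,0, 0.7,-0.0356,-0.0202,-0.0295,0,0,0, 0.7,-0.0356,-0.0202,-0.0295,0,0,0, 0.7,-0.0356,-0.0202,-0.0295,0,0,0, 0.7,-0.0356,-0.0202,-0.0295,0,0,0, 0.7,-0.0356,-0.0202,-0.0295,0,0,0, 0.7,-0.0356,-0.0202,-0.0295,0,0,0, 0.7,-0.0356,-0.0202,-0.0295,0,0,0]' 
python3 -m jog '[0.7,0,0,0,0.1,-10,0.1, 0.7,0,0,0,0.1,-10,0.1, 0.7,0,0,0,0.1,-10,0.1, 0.7,0,0,0,0.1,-10,0.1, 0.7,0,0,0,0.1,-10,0.1, 0.7,0,0,0,0.1,-10,0.1, 0.7,0,0,0,0.1,-10,0.1, 0.7,0,0,0,0.1,-10,0.1, 0.7,0,0,0,0.1,-10,0.1, 0.7,0,0,0,0,0,0]' 
python3 - <<'E'
from h import *
from station import ctrl
z=Rt(46).as_matrix()[:,2]; g=np.array([.446,-.3745,.081])+.0127*z
o=ctrl.get_obs();plan(o,g-.1*z,Rt(46))
p=ctrl.get_image("top"); q=ctrl.get_image("wrist")
c=np.zeros((600,800,3),np.uint8)
c[:390,:495]=cv2.resize(p["image"][120:250,90:255],None,fx=3,fy=3,interpolation=cv2.INTER_CUBIC)
c[285:600,380:800]=cv2.resize(q["image"],None,fx=.75,fy=.75,interpolation=cv2.INTER_AREA)
cv2.imwrite("pics/p3.png",c)
M=q["mount"];Rw=R.from_rotvec(o["tool_rot"]).as_matrix()
P=np.array([(.446,-.3745,.14),(.446,-.3745,0)])
k=(np.c_[(P-o["tool_pos"])@Rw,np.ones(len(P))])@np.linalg.inv(M).T
print("pred in view",((k[:,:3]@q["camera_matrix"].T/k[:,2:3])[:,:2]*.75+[380,285]).round())
E
```

```text
t: 15.55
tool_pos: [0.4435, -0.3044, 0.2424]
tool_rot: [-1.755, -1.783, -0.713]
contact_force: [0.3, -0.8, 0.6]
opening: 0.0598
t: 16.8
tool_pos: [0.4434, -0.301, 0.2392]
tool_rot: [1.746, 1.766, -0.755]
contact_force: [0.3, 0.5, -0.2]
opening: 0.0596
t 16.80 tcp [ 0.4434 -0.301   0.2392] z [-0.01  -0.716 -0.698] q [-0.39 -0.31  2.07 -0.81  1.17 -0.15] F [ 0.3  0.5 -0.2] op 0.0596
 shift mm [62.4  4.3 75.7]
 turn deg [-0.54 -0.25  0.88] norm 1.1
pred in view [[596. 422.]
 [597. 330.]]
```

View pics/p3.png

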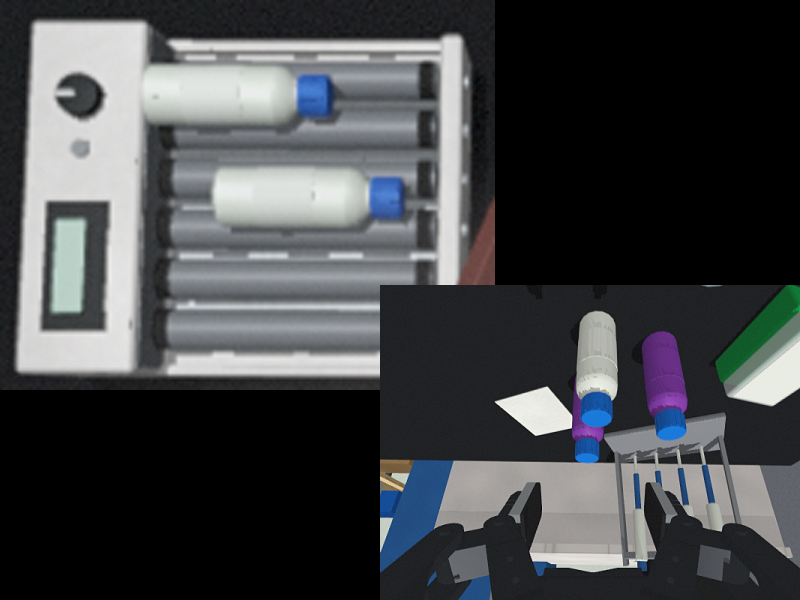

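The top view shows bottle a seated at the wall in the far groove. Bottle b's cap is at (597,420) in the picture, predicted (596,422). The purple one is to its right, clear of the half-open fingers.

```bash
python3 -m jog '[0.7,0.0312,0.002,0.0378,-0.5,-0.2,0.9, 0.7,0.0312,0.002,0.0378,0,0,0, 0.7,0,0,0,0,0,0, 0.7,0,0,0,0,0,0]' 
python3 -c "
from h import *
from station import ctrl
z=Rt(46).as_matrix()[:,2]; g=np.array([.446,-.3745,.081])+.0127*z
plan(ctrl.get_obs(),g,Rt(46))"
```

```text
t: 17.4
tool_pos: [0.4493, -0.316, 0.1488]
tool_rot: [1.751, 1.736, -0.739]
contact_force: [-0.6, 1.4, 1.4]
opening: 0.0603
t 17.40 tcp [ 0.4493 -0.316   0.1488] z [ 0.002 -0.723 -0.691] q [-0.41 -0.17  2.13 -0.89  1.02  0.03] F [-0.6  1.4  1.4] op 0.0603
 shift mm [  8.5  -3.6 101.9]
 turn deg [ 0.13  0.27 -0.57] norm 0.6
```

```bash
python3 -m jog '[0.7,0.007,-0.003,0.02,0,0.2,-0.5, 0.7,0,0,0.03,0,0,0, 0.7,0,0,0.03,0,0,0, 0.7,0,0,0,0,0,0, 0.7,0,0,0,0,0,0]' 
python3 -c "
from h import *
from station import ctrl
z=Rt(46).as_matrix()[:,2]; g=np.array([.446,-.3745,.081])+.0127*z
plan(ctrl.get_obs(),g,Rt(46))"
```

```text
t: 18.02
tool_pos: [0.4468, -0.3681, 0.0883]
tool_rot: [1.746, 1.746, -0.74]
contact_force: [-0.3, 0.2, 0.5]
opening: 0.0597
t 18.02 tcp [ 0.4468 -0.3681  0.0883] z [ 0.004 -0.721 -0.693] q [-0.51 -0.03  2.12 -0.97  0.86  0.07] F [-0.3  0.2  0.5] op 0.0597
 shift mm [ 0.9 -0.9 22.4]
 turn deg [ 0.2   0.11 -0.07] norm 0.2
```

```bash
python3 -m jog '[0.7,0,-0.001,0.011,0,0,0, 0.7,0,0,0.011,0,0,0, 0.7,0,0,0,0,0,0]' 
python3 -m jog '[0.3,0,0,0,0,0,0, 0.3,0,0,0,0,0,0, 0.3,0,0,0,0,0,0, 0.3,0,0,0,0,0,0]' 70
python3 -c "
from h import *
from station import ctrl
z=Rt(46).as_matrix()[:,2]; g=np.array([.446,-.3745,.081])+.0127*z
plan(ctrl.get_obs(),g,Rt(46))"
```

```text
t: 18.4
tool_pos: [0.4438, -0.3834, 0.0692]
tool_rot: [1.748, 1.751, -0.742]
contact_force: [-0.5, -0.2, 0.1]
opening: 0.0599
t: 18.9
tool_pos: [0.4446, -0.3831, 0.0702]
tool_rot: [1.747, 1.75, -0.741]
contact_force: [1.4, -0.5, -0.8]
opening: 0.0442
t 18.90 tcp [ 0.4446 -0.3831  0.0702] z [ 0.002 -0.719 -0.695] q [-0.54  0.01  2.11 -1.    0.82  0.09] F [ 1.4 -0.5 -0.8] op 0.0442
 shift mm [-1.8  1.4 -1. ]
 turn deg [ 0.09 -0.01  0.08] norm 0.1
```

```bash
python3 -m jog '[0.3,-0.018,0,-0.0174,0,0,0, 0.3,-0.036,0,-0.0348,0,0,0, 0.3,-0.036,0,-0.0348,0,0,0, 0.3,-0.036,0,-0.0348,0,0,0, 0.3,0,0,0,0,0,0]' 
python3 -m jog '[0.3,0,0,0,0,9,0, 0.3,0,0,0,0,9,0, 0.3,0,0,0,0,9,0, 0.3,0,0,0,0,9,0, 0.3,0,0,0,0,9,0, 0.3,0,0,0,0,9,0, 0.3,0,0,0,0,9,0, 0.3,0,0,0,0,9,0, 0.3,0,0,0,0,9,0, 0.3,0,0,0,0,9,0]'
python3 - <<'E'
from h import *
from station import ctrl
o=ctrl.get_obs()
plan(o,(.4393,.172,.187),Rt(-44,.96))
E
```

```text
t: 19.52
tool_pos: [0.4463, -0.3843, 0.2519]
tool_rot: [1.744, 1.741, -0.737]
contact_force: [0.6, 1.0, -1.6]
opening: 0.0442
t: 20.78
tool_pos: [0.4439, -0.3832, 0.2437]
tool_rot: [-1.766, -1.766, -0.718]
contact_force: [0.1, -0.0, -1.5]
opening: 0.0442
t 20.77 tcp [ 0.4439 -0.3832  0.2437] z [-0.002  0.699 -0.715] q [-1.02  0.34  1.4   0.43  2.06 -0.95] F [ 0.1 -0.  -1.5] op 0.0442
 shift mm [357.1  -4.  428.8]
 turn deg [ 0.54 -0.38 -0.74] norm 1.0
```

```bash
python3 -m jog '[0.3,0.0357,-0.0004,0.0429,0,0,-0.1, 0.3,0.0357,-0.0004,0.0429,0,0,-0.1, 0.3,0.0357,-0.0004,0.0429,0,0,-0.1, 0.3,0.0357,-0.0004,0.0429,0,0,-0.1, 0.3,0.0357,-0.0004,0.0429,0,0,-0.1, 0.3,0.0357,-0.0004,0.0429,0,0,-0.1, 0.3,0.0357,-0.0004,0.0429,0,0,-0.1, 0.3,0.0357,-0.0004,0.0429,0,0,0, 0.3,0.0357,-0.0004,0.0429,0,0,0, 0.3,0.0357,-0.0004,0.0429,0,0,0]' 
python3 -m jog '[0.3,0,0,0,0.5,-0.3,0, 0.3,0,0,0,0,0,0]' 
python3 - <<'E'
from h import *
from station import ctrl
plan(ctrl.get_obs(),(.4385,.172,.128),Rt(-44,.96))
E
```

```text
t: 22.02
tool_pos: [0.4355, 0.1732, 0.1827]
tool_rot: [-1.762, -1.782, -0.716]
contact_force: [0.4, -0.2, -1.3]
opening: 0.0443
t: 22.28
tool_pos: [0.4361, 0.1716, 0.1836]
tool_rot: [-1.758, -1.788, -0.704]
contact_force: [0.5, -0.8, -1.3]
opening: 0.0443
t 22.27 tcp [0.4361 0.1716 0.1836] z [-0.012  0.69  -0.723] q [-0.22 -0.3   2.15  0.74  1.53 -0.36] F [ 0.5 -0.8 -1.3] op 0.0443
 shift mm [-38.2   2.4  40.5]
 turn deg [-0.03  0.33  0.01] norm 0.3
```

```bash
python3 -m jog '[0.3,-0.0127,0.0008,0.0135,0,0.3,0, 0.3,-0.0127,0.0008,0.0135,0,0,0, 0.3,-0.0127,0.0008,0.0135,0,0,0, 0.3,0,0,0,0,0,0, 0.3,0,0,0,0,0,0]' 
python3 -m jog '[0.3,-0.0035,0,0.0036,0,0,0, 0.3,-0.0035,0,0.0036,0,0,0, 0.3,0,0,0,0,0,0]' 
python3 -m jog '[0.3,-0.0014,0,0.0014,0,0,0, 0.3,-0.0014,0,0.0014,0,0,0, 0.3,0,0,0,0,0,0]'
python3 -c "
from h import *
from station import ctrl
plan(ctrl.get_obs(),(.4385,.172,.109),Rt(-44,.96))"
```

```text
t: 22.9
tool_pos: [0.4396, 0.1722, 0.1294]
tool_rot: [-1.755, -1.785, -0.711]
contact_force: [1.2, 0.2, -1.1]
opening: 0.0445
t: 23.28
tool_pos: [0.4391, 0.1723, 0.1189]
tool_rot: [-1.754, -1.785, -0.711]
contact_force: [-0.0, -0.4, -1.5]
opening: 0.0441
t: 23.65
tool_pos: [0.4393, 0.1722, 0.1151]
tool_rot: [-1.754, -1.785, -0.711]
contact_force: [-0.6, -0.5, -1.7]
opening: 0.0441
t 23.65 tcp [0.4393 0.1722 0.1151] z [-0.01   0.695 -0.719] q [-0.22 -0.18  2.18  0.75  1.42 -0.46] F [-0.6 -0.5 -1.7] op 0.0441
 shift mm [-4.4 -0.8  4.3]
 turn deg [ 0.08 -0.01  0.06] norm 0.1
```

```bash
python3 -m jog '[0.3,-0.0014,-0.0008,0.0014,0,0,0, 0.3,-0.0014,0,0.0014,0,0,0, 0.3,0,0,0,0,0,0]'
python3 -m jog '[0.3,-0.0008,0,0.0008,0,0,0, 0.3,0,0,0,0,0,0]' 
python3 -m jog '[0.3,-0.0007,0,0.0007,0,0,0, 0.3,0,0,0,0,0,0]'
python3 -m jog '[0.3,-0.0007,0,0.0007,0,0,0, 0.3,0,0,0,0,0,0]'
```

```text
t: 24.02
tool_pos: [0.4384, 0.1721, 0.1111]
tool_rot: [-1.754, -1.785, -0.711]
contact_force: [-0.0, -0.1, -2.0]
opening: 0.0439
t: 24.28
tool_pos: [0.4386, 0.1721, 0.1101]
tool_rot: [-1.754, -1.785, -0.711]
contact_force: [-1.3, -0.1, -1.5]
opening: 0.0442
t: 24.52
tool_pos: [0.4388, 0.1721, 0.1094]
tool_rot: [-1.754, -1.785, -0.712]
contact_force: [0.3, 0.4, -2.6]
opening: 0.044
t: 24.78
tool_pos: [0.4392, 0.1721, 0.109]
tool_rot: [-1.754, -1.785, -0.713]
contact_force: [0.6, 0.5, 2.4]
opening: 0.0443
```

```bash
python3 -m jog '[0.3,0.0018,0,0.0025,0,0,0, 0.3,0.0022,0,0.0021,0,0,0, 0.3,0,0,0,0,0,0]' 
python3 -m jog '[0.3,0.0014,0,0.0014,0,0,0, 0.3,0,0,0,0,0,0]' 
python3 -m jog '[0.3,0.0007,0,0.0007,0,0,0, 0.3,0,0,0,0,0,0]'
python3 -m jog '[0.3,0.0007,0,0.0007,0,0,0, 0.3,0,0,0,0,0,0]'
```

```text
t: 25.15
tool_pos: [0.4395, 0.1781, 0.1088]
tool_rot: [-1.755, -1.786, -0.714]
contact_force: [1.3, -2.1, 5.8]
opening: 0.0444
t: 25.4
tool_pos: [0.4396, 0.1799, 0.1088]
tool_rot: [-1.755, -1.787, -0.714]
contact_force: [1.6, -4.3, 5.7]
opening: 0.044
t: 25.65
tool_pos: [0.4396, 0.1807, 0.1088]
tool_rot: [-1.755, -1.787, -0.714]
contact_force: [0.5, -4.7, 6.4]
opening: 0.0442
t: 25.9
tool_pos: [0.4396, 0.1817, 0.1088]
tool_rot: [-1.755, -1.787, -0.714]
contact_force: [0.7, -5.0, 6.6]
opening: 0.044
```

```bash
python3 -m jog '[0.3,0.0007,0,0.0007,0,0,0, 0.3,0,0,0,0,0,0]'
python3 -m jog '[0.3,0.0007,0,0.0007,0,0,0, 0.3,0,0,0,0,0,0]' 
python3 -m jog '[0.3,0.0007,0,0.0007,0,0,0, 0.3,0,0,0,0,0,0]'
```

```text
t: 26.15
tool_pos: [0.4396, 0.1825, 0.1087]
tool_rot: [-1.755, -1.787, -0.713]
contact_force: [0.6, -6.5, 7.0]
opening: 0.0439
t: 26.4
tool_pos: [0.4396, 0.1826, 0.1087]
tool_rot: [-1.756, -1.789, -0.711]
contact_force: [-1.9, -12.9, 8.7]
opening: 0.0441
t: 26.65
tool_pos: [0.4397, 0.1826, 0.1087]
tool_rot: [-1.757, -1.791, -0.709]
contact_force: [-3.6, -20.0, 11.3]
opening: 0.0442
```

Bottle b is home at the wall too (-20 N). For the middle bottle I'll use the same grip: release, retreat, shift over c, grip it and slide it home.

```bash
python3 -m jog '[0.7,0,0,0,0,0,0, 0.7,0,0,0,0,0,0, 0.7,0,0,0,0,0,0, 0.7,0,0,-0.01,0,0,0, 0.7,0,0,-0.04,0,0,0, 0.7,0,0,-0.05,0,0,0, 0.7,-0.02,0.04,-0.0188,0,0,0, 0.7,-0.02,0.04,-0.0188,0,0,0, 0.7,0,0,0,0,0,0, 0.7,0,0,0,0,0,0]' 
python3 - <<'E'
from h import *
from station import ctrl
plan(ctrl.get_obs(),(.5197,.128,.109),Rt(-44,.96))
p=ctrl.get_image("wrist"); q=ctrl.get_image("scene")
c=np.zeros((600,800,3),np.uint8)
c[:420,:560]=p["image"]
c[340:600,460:800]=cv2.resize(q["image"][210:340,270:440],None,fx=2,fy=2,interpolation=cv2.INTER_CUBIC)
cv2.imwrite("pics/p4.png",c)
E
```

```text
t: 27.9
tool_pos: [0.5198, 0.0621, 0.1787]
tool_rot: [-1.754, -1.784, -0.71]
contact_force: [-0.1, 0.4, -0.0]
opening: 0.0598
t 27.90 tcp [0.5198 0.0621 0.1787] z [-0.011  0.695 -0.719] q [-0.39 -0.03  1.93  0.69  1.6  -0.51] F [-0.1  0.4 -0. ] op 0.0598
 shift mm [-1.1  1.  95.9]
 turn deg [ 0.04 -0.04  0.04] norm 0.1
```

View pics/p4.png

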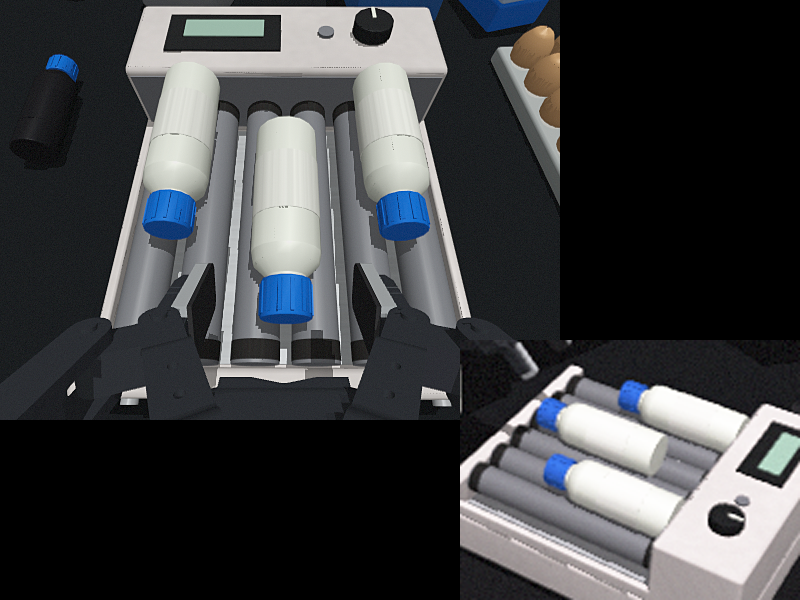

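Both outer bottles are seated at the wall, and c is centred between the fingers (288,220).

```bash
python3 -m jog '[0.7,0,0.0005,0.035,0,0,0, 0.7,0,0,0.035,0,0,0, 0.7,0,0,0.025,0,0,0, 0.7,0,0,0,0,0,0, 0.3,0,0,0,0,0,0, 0.3,0,0,0,0,0,0, 0.3,0,0,0,0,0,0, 0.3,0,0,0,0,0,0]' 40
python3 -m jog '[0.3,0.0036,0,0.0035,0,0,0, 0.3,0.0036,0,0.0035,0,0,0, 0.3,0,0,0,0,0,0]'
```

```text
t: 29.0
tool_pos: [0.5206, 0.1274, 0.1118]
tool_rot: [-1.755, -1.786, -0.713]
contact_force: [-1.9, -4.1, 5.8]
opening: 0.0448
t: 29.38
tool_pos: [0.5202, 0.1378, 0.1117]
tool_rot: [-1.754, -1.786, -0.713]
contact_force: [-1.1, -2.6, 5.2]
opening: 0.0447
```

```bash
python3 -m jog '[0.3,0.0036,0,0.0035,0,0,0, 0.3,0.0036,0,0.0035,0,0,0, 0.3,0.0036,0,0.0035,0,0,0, 0.3,0.0036,0,0.0035,0,0,0, 0.3,0.0036,0,0.0035,0,0,0, 0.3,0,0,0,0,0,0]'
python3 -m jog '[0.3,0.0014,0,0.0014,0,0,0, 0.3,0.0014,0,0.0014,0,0,0, 0.3,0,0,0,0,0,0]'
python3 -m jog '[0.3,0.0014,0,0.0014,0,0,0, 0.3,0.0014,0,0.0014,0,0,0, 0.3,0,0,0,0,0,0]'
python3 -m jog '[0.3,0.0014,0,0.0014,0,0,0, 0.3,0,0,0,0,0,0]'
```

```text
t: 30.12
tool_pos: [0.5199, 0.163, 0.1117]
tool_rot: [-1.754, -1.786, -0.713]
contact_force: [-0.8, -3.0, 4.8]
opening: 0.0445
t: 30.5
tool_pos: [0.5199, 0.1666, 0.1117]
tool_rot: [-1.754, -1.786, -0.713]
contact_force: [-2.0, -5.0, 6.1]
opening: 0.0445
t: 30.88
tool_pos: [0.5199, 0.1705, 0.1117]
tool_rot: [-1.754, -1.786, -0.712]
contact_force: [-1.6, -4.7, 6.6]
opening: 0.0444
t: 31.12
tool_pos: [0.5198, 0.1725, 0.1117]
tool_rot: [-1.754, -1.786, -0.713]
contact_force: [-2.4, -5.0, 6.5]
opening: 0.0444
```

```bash
for i in 1; do python3 -m jog '[0.3,0.0014,0,0.0014,0,0,0, 0.3,0,0,0,0,0,0]'; python3 -m jog '[0.3,0.0014,0,0.0014,0,0,0, 0.3,0,0,0,0,0,0]'; python3 -m jog '[0.3,0.0011,0,0.0011,0,0,0, 0.3,0,0,0,0,0,0]'; python3 -m jog '[0.3,0.0011,0,0.0011,0,0,0, 0.3,0,0,0,0,0,0]'; done | grep -E "pos|force"
```

```text
tool_pos: [0.5198, 0.1744, 0.1117]
contact_force: [-2.7, -4.8, 7.2]
tool_pos: [0.5198, 0.1764, 0.1116]
contact_force: [-3.1, -5.9, 7.5]
tool_pos: [0.5198, 0.1779, 0.1117]
contact_force: [-3.2, -6.8, 6.7]
tool_pos: [0.5198, 0.1795, 0.1117]
contact_force: [-3.2, -6.0, 7.1]
```

```bash
for i in 1; do python3 -m jog '[0.3,0.0011,0,0.0011,0,0,0, 0.3,0,0,0,0,0,0]'; python3 -m jog '[0.3,0.0011,0,0.0011,0,0,0, 0.3,0,0,0,0,0,0]'; python3 -m jog '[0.3,0.0011,0,0.0011,0,0,0, 0.3,0,0,0,0,0,0]'; done | grep -E "pos|force"
```

```text
tool_pos: [0.5197, 0.181, 0.1116]
contact_force: [-3.6, -6.2, 7.5]
tool_pos: [0.5197, 0.1826, 0.1117]
contact_force: [-3.3, -7.1, 8.5]
tool_pos: [0.5197, 0.1841, 0.1117]
contact_force: [-2.8, -6.5, 8.4]
```

```bash
for i in 1; do python3 -m jog '[0.3,0.0011,0,0.0011,0,0,0, 0.3,0,0,0,0,0,0]'; python3 -m jog '[0.3,0.0011,0,0.0011,0,0,0, 0.3,0,0,0,0,0,0]'; python3 -m jog '[0.3,0.0007,0,0.0007,0,0,0, 0.3,0,0,0,0,0,0]'; done | grep -E "pos|force"
```

```text
tool_pos: [0.5197, 0.1857, 0.1117]
contact_force: [-3.1, -5.5, 8.7]
tool_pos: [0.5197, 0.1859, 0.1116]
contact_force: [-5.4, -14.3, 11.1]
tool_pos: [0.5197, 0.1859, 0.1116]
contact_force: [-7.9, -20.4, 13.3]
```

Bottle c is at the wall. I'll release, back off clear, move the arm out of view and check.

```bash
python3 -m jog '[0.7,0,0,0,0,0,0, 0.7,0,0,0,0,0,0, 0.7,0,0,0,0,0,0, 0.7,0,0,-0.01,0,0,0, 0.7,0,0,-0.04,0,0,0, 0.7,0,0,-0.06,0,0,0, 0.7,0,0,-0.06,0,0,0, 0.7,-0.02,0,-0.05,0,0,0, 0.7,-0.02,0,-0.05,0,0,0, 0.7,-0.02,0,-0.05,0,0,0]' 
python3 -m jog '[0.7,-0.035,0,-0.04,0,0,0, 0.7,-0.035,0,-0.04,0,0,0, 0.7,-0.035,0,-0.04,0,0,0, 0.7,0,0,0,0,0,0]' 
python3 - <<'E'
from h import *
from station import ctrl
p=ctrl.get_image("top"); q=ctrl.get_image("scene")
c=np.zeros((600,800,3),np.uint8)
c[:390,:495]=cv2.resize(p["image"][120:250,90:255],None,fx=3,fy=3,interpolation=cv2.INTER_CUBIC)
c[240:600,320:800]=cv2.resize(q["image"][150:390,120:440],None,fx=1.5,fy=1.5,interpolation=cv2.INTER_CUBIC)
cv2.imwrite("pics/p5.png",c)
plan(ctrl.get_obs())
E
```

```text
t: 34.88
tool_pos: [0.5226, -0.0783, 0.2998]
tool_rot: [-1.755, -1.786, -0.712]
contact_force: [1.4, -0.2, 0.5]
opening: 0.0598
t: 35.38
tool_pos: [0.5253, -0.2389, 0.3119]
tool_rot: [-1.759, -1.782, -0.712]
contact_force: [-0.6, 0.6, 0.5]
opening: 0.0601
t 35.48 tcp [ 0.5253 -0.2359  0.3118] z [-0.01   0.695 -0.719] q [-0.79  0.18  1.47  0.57  2.03 -0.7 ] F [-0.2  0.   0.7] op 0.0600
```

View pics/p5.png

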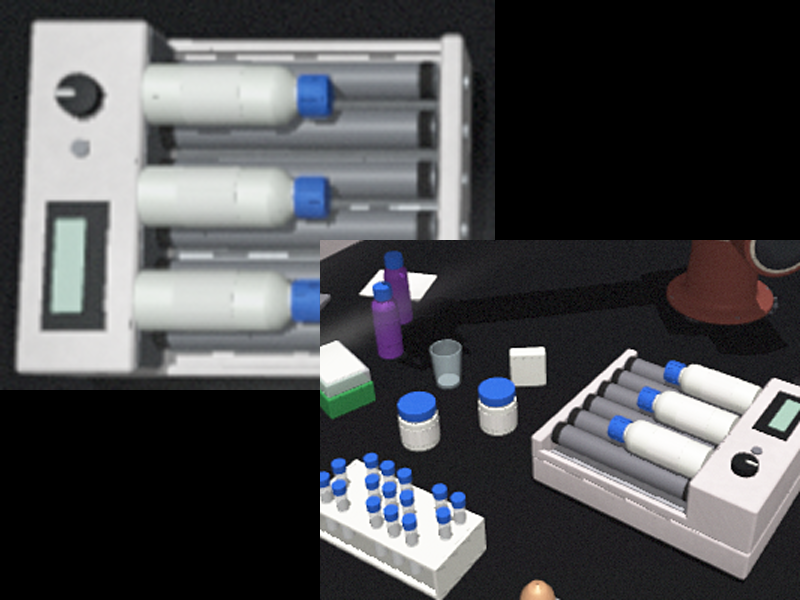

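The final view shows the three bottles in a neat row against the wall (bases at crop x≈142, 137, 133, following the wall line). The bystanders are where they were and the arm is clear, so I'm handing in.

```bash
python3 -c "
from station import ctrl
print(ctrl.finish_job())"
```

```text
the job is handed in; nothing more can be done
None
```

The mixer is loaded and the job is handed in at about 35.5 s of the 67 s allowed; no verdict was reported.

- **Outer bottles:** I gripped each white bottle round its body, turned it 90° in the air and lowered it in 1–2 mm steps until it touched the rollers. One went in the far groove and one in the near groove. Each was slid in the grip until it stopped against the housing wall, at about 14 N and 20 N.
- **Middle bottle:** I gripped it in its groove and slid it about 58 mm until it stopped at the wall, at about 20 N.
- **Last checks:**
  - The final top and scene pictures show the three bottles in line, with caps away from the housing and no visible gap at the wall.
  - The jars, beaker, timer, tip box and purple bottles look to be where they started. I judged all of this by eye and did not measure the final positions.
  - The gripper was clear of everything.
- **Disagreements:**
  - The 52–60° grasp tilt I planned ran into a joint limit, so I used 46° instead.
  - From the middle bottle's base edge in the picture I first put it about 6 mm nearer the wall than the slide later showed. I had taken that edge at the wrong height.

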